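# Back off a lens retaining ring by two turns

### The job

Loosen the blue lens ring so that the lens can be taken out later: roll a fingertip across its knurled rim to turn it anticlockwise (seen from above); it starts partway through its first turn, so let its white stripe pass the white mark on its base once and stop it in line with the mark the second time, which is two full turns from tight. Only touch the ring with the fingers: do not grip or lift anything or push the lamp unit out of its place. Leave the grey ring as it is and the other things on the bench undisturbed.

Things in the scene. Friction and masses are not known exactly. Their poses are not given: they have to be found in the camera images.
- blue_ring (a joint): blue knurled ring, 24 ribs, 89 mm wide over them (too wide to pinch), 84 mm between, 22 mm tall, upright axis. Value: rad opened from tight (0), grows anticlockwise seen from above, over several turns (stops at 0 and 3 turns); at whole turns its stripe is in line with the mark. Starts 2.4 to 5. Friction 0.05 N m (1 to 2 N along the rim turns it); stays where left, does not rise
- blue_ring_centre (a point): point on the blue ring's axis, level with the ring's flat top, 72 mm above the bench
- blue_ring_stripe (a point): middle of the white stripe (13 x 8 mm, radial) on the blue ring's flat top, 35.5 mm from the axis; it goes round with the ring
- blue_lamp_mark (a point): middle of the white mark (22 x 9 mm, radial) on top of the blue unit's grey base, 57 mm from the axis, 30 mm above the bench
- blue_lamp: lamp unit with the blue ring: loose, 4 to 5 kg, grey base 140 x 140 x 30 mm, black barrel 72 mm wide (bare 30 to 50 mm above the bench), blue knurled ring 50 to 72 mm above the bench, glass lens in it bulging to 81 mm. Origin under the base's centre, on the ring's upright axis; x points to the white mark
- grey_lamp: lamp unit with the grey ring: loose, 4 to 5 kg, grey base 140 x 140 x 30 mm, black barrel 72 mm wide (bare 30 to 50 mm above the bench), grey knurled ring 50 to 72 mm above the bench, glass lens in it bulging to 81 mm. Origin under the base's centre, on the ring's upright axis; x points to the white mark. A bystander
- grey_ring_stripe (a point): middle of the white stripe on the grey ring's flat top, 35.5 mm from its axis; to be left where it is
- eyepiece: black eyepiece standing upright, 34 mm wide, 50 mm tall; origin under its centre. A loose bystander
- objective: small bright steel objective standing upright, 24 mm wide, 44 mm tall; origin under its centre. A loose bystander
- oil_bottle: small amber bottle, 34 mm wide, 70 mm tall; origin under its centre. A loose bystander
- dish: shallow white dish, 90 mm wide, 16 mm tall; origin under its centre. A loose bystander
- slide_box: green slide box, 85 x 100 x 34 mm; origin under its centre. A loose bystander
- camera: black compact camera with a lens barrel, 110 mm wide, 68 mm tall, reaching 58 mm from its origin along its x; origin under the body's centre. A loose bystander
There are look-alikes about, which are no part of the job. Leave any pink look-alike of the blue_lamp alone.

How it is judged:
By the outcome, as a careful person would: the job done as asked, in the order asked, and still so for the second after the job is handed in, with the robot touching nothing.
It also fails if it takes over 67 s, if anything falls off the work surface, if the arm or the gripper's body presses on something with over 40 N, if the wrist force passes 120 N, or if a joint passes its speed limit or range.

### The arm

A 6-joint arm with a two-finger parallel gripper is mounted at the origin on the work surface. World frame = base frame: x ahead of the robot, y to its left, z up, the work surface at z = 0. Lengths are in m, angles in rad, forces in N, time in s.
With the tool pointing down it reaches from about 0.375 to 0.975 m from the base axis. Payload 3.8 kg.
Tool frame: the origin (TCP) lies on the centre line of the jaws, within the pads' length; the fingertips stand 14 mm ahead of it and the grasp point (between the pads) lies 5 mm behind it; x points along the fingers, y is the direction in which the jaws open and shut, and the axes are right-handed (so a half turn about x gives the same grasp; the last joint's range is limited). The gripper opens to 85 mm and grips with 20 to 120 N. Pads are 22 mm wide; open, the fingers measure 114 mm over their backs; the gripper's body (76 mm by 85 mm) begins 54 mm behind the grasp point. The pads swing forward as they close: fully open they stand 13 mm farther back than shut.
Start: joints at [1.226, 0.264, 1.604, -0, 1.274, -0.037], TCP at [0.204, 0.643, 0.213] pointing down, gripper open.
Joint ranges: [-2.63, 2.63], [-0.94, 2.18], [0.31, 2.57], [-1.31, 4.45], [0, 2.66], [-2.55, 2.55]. Speed limits (rad/s): [2.57, 2.57, 3.14, 3.14, 3.14, 3.14].

### API

Orientations are given as a rotation vector (axis times angle).
In Python, from workcell import bot gives the robot as it stands.
- The arm moves only by the shell command python3 -m creep 'ROWS' [FORCE]. ROWS is JSON, a list of rows, each an object with "grip": the finger opening in cm, from 0 to 8.54; "dp": the shift along the tool's x, y, z in cm, a list of three; "rotation": the turn, a rotation vector about the tool's x, y, z in rad, a list of three. A call has 1 to 5 rows; each row is the pose to reach, as a shift and turn from the pose commanded when the call began, along the tool's axes at that moment; what a row does not reach only later rows make up. A row lasts 1/12 s, in which the tool goes at most 41.7 mm and 7.16 degrees, less where a joint would pass 70% of its speed; a pose out of reach is approached as far as the arm can. A call with a gripper value outside its range is refused whole. The fingers move at their own pace and stop on an object; FORCE is the grip in N (left out, the last holds). Time passes only in rows, so rows that repeat a pose let the fingers close. It gives the time, the measured TCP pose, the force and the opening at its end, in the units of the state.
- bot.read_state(): the state, without advancing time (a new reading comes with each control period).
- bot.read_camera(name): name is "side" or "top"; returns (picture, depth): 400x640x3 uint8, red, green, blue; 400x640 float32, m along the optical axis (not along the pixel's ray), 0 where there is no reading.
- bot.get_calibration(name): a dict with "fx", "fy", "cx", "cy" (pixels), "dist" ([k1, k2, p1, p2, k3] as OpenCV has them; the pictures are not rectified), "rvec" (rotation vector, rad) and "tvec" (3), from world to camera coordinates, as OpenCV has them. Camera axes: x right, y down, z forward; pixel columns grow to the right and rows downward; lengths in m; the calibration is good to about 2 mm. A picture is of the moment at which its call begins. get_calibration takes no time and is no camera call.
- bot.finish_job(): hands the job in, once; it reports no verdict.
The state is a dict: "time": time; "q": joint angles; "joint_vel": joint speeds; "joint_torque": joint torques, N m; "tool_pos": TCP position; "tcp_rot": TCP orientation; "wrist_force": force on the tool from outside, world axes, zero at the start; "torque": the same for the moment, N m; "width": opening from 0.0 (shut) to 1.0 (fully open).
Only numpy, scipy, OpenCV 4.12 (cv2) and the standard library are available. Lean on these libraries where they do the work, as an engineer would, in place of code of your own. Each camera call takes 0.05 s, during which the arm holds its last target.

## Working session

There is one attempt and no reset: what is moved stays moved. The work goes in short steps, Python scripts to look and compute and a shell command to move; the robot and the scene stay as the last step left them, time stands still between calls to the robot, and variables do not carry over. Pictures are saved under pics/ and viewed, and the job is handed in when it is done.

```bash
ls; mkdir -p pics; python3 - <<'E'
from workcell import bot
import cv2,numpy as np
s=bot.read_state();print({k:np.round(v,3).tolist() for k,v in s.items()})
for n in("side","top"):
    p,d=bot.read_camera(n);cv2.imwrite(f"pics/{n}0.png",p[:,:,::-1]);np.save(f"pics/{n}0.npy",d)
    print(n,bot.get_calibration(n))
E
```

```text
pics
{'time': 0.0, 'q': [1.226, 0.265, 1.605, -0.0, 1.274, -0.037], 'joint_vel': [0.0, -0.001, 0.0, 0.001, 0.001, 0.002], 'joint_torque': [0.002, -51.512, -36.731, -0.0, 0.013, -0.0], 'tool_pos': [0.204, 0.643, 0.211], 'tcp_rot': [0.24, 1.558, -0.243], 'wrist_force': [0.14, 0.024, -0.721], 'torque': [-0.0, 0.005, 0.007], 'width': 1.0}
side {'fx': 414.5366110267119, 'fy': 414.5366110267119, 'cx': 314.14052261156786, 'cy': 193.608235704912, 'dist': array([-0.07390473,  0.        ,  0.        ,  0.        ,  0.        ]), 'rvec': array([ 2.07826417, -0.26871685,  0.14971863]), 'tvec': array([-0.49073013,  0.0976424 ,  1.27635669])}
top {'fx': 478.0353084814688, 'fy': 478.0353084814688, 'cx': 318.59154997387543, 'cy': 205.69230906308695, 'dist': array([-0.07832508,  0.        ,  0.        ,  0.        ,  0.        ]), 'rvec': array([ 2.12641945, -2.17638681,  0.17045766]), 'tvec': array([-0.09766903,  0.48046308,  1.39983678])}
```

View pics/top0.png

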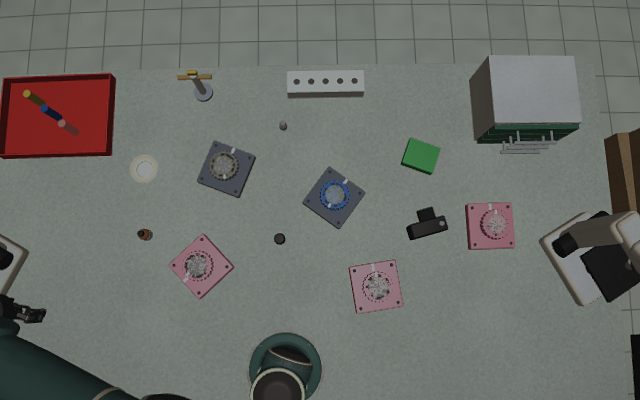

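View pics/side0.png

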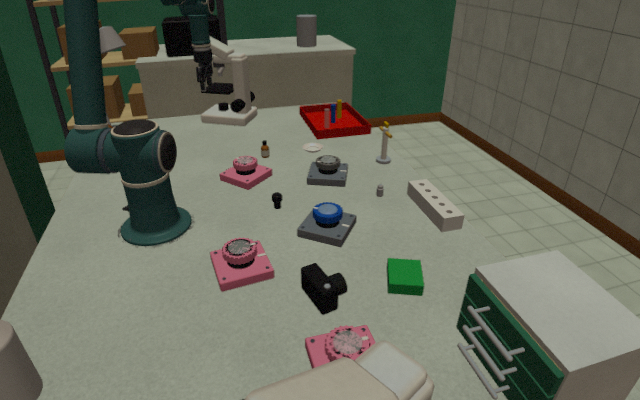

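The top view shows the robot at the bottom, around (285,370). The only unit with a blue ring on a grey base is at (334,197) in top and (328,218) in side. The grey-ring unit is at (226,168), and the pink look-alikes are at (202,266), (376,286) and (491,225). The blue one fits the description, so I'll check it in an enlarged crop.

```bash
cat > h.py <<'E'
from workcell import bot
import cv2,numpy as np
def cal(n):
    c=bot.get_calibration(n);K=np.array([[c['fx'],0,c['cx']],[0,c['fy'],c['cy']],[0,0,1]]);R=cv2.Rodrigues(c['rvec'])[0]
    return K,c['dist'],R,c['tvec'],c['rvec']
def ray(n,u,v):
    K,D,R,t,_=cal(n);p=cv2.undistortPoints(np.array([[[u,v]]],float),K,D)[0,0]
    return -R.T@t, R.T@np.array([p[0],p[1],1.])
def atz(n,u,v,z):
    o,d=ray(n,u,v);return o+d*(z-o[2])/d[2]
def tri(uv1,uv2):
    o1,d1=ray('top',*uv1);o2,d2=ray('side',*uv2)
    s=np.linalg.lstsq(np.c_[d1,-d2],o2-o1,rcond=None)[0];a=o1+d1*s[0];b=o2+d2*s[1];return (a+b)/2,np.linalg.norm(a-b)
def proj(n,P):
    K,D,R,t,r=cal(n);return cv2.projectPoints(np.atleast_2d(P).astype(float),r,t,K,D)[0][:,0]
E
python3 - <<'E'
import cv2
a=cv2.imread('pics/top0.png')[155:240,290:380];b=cv2.imread('pics/side0.png')[190:250,285:370]
cv2.imwrite('pics/tc.png',cv2.resize(a,None,fx=6,fy=6,interpolation=cv2.INTER_CUBIC));cv2.imwrite('pics/sc.png',cv2.resize(b,None,fx=8,fy=8,interpolation=cv2.INTER_CUBIC))
E
```

```text
(no output)
```

View pics/tc.png

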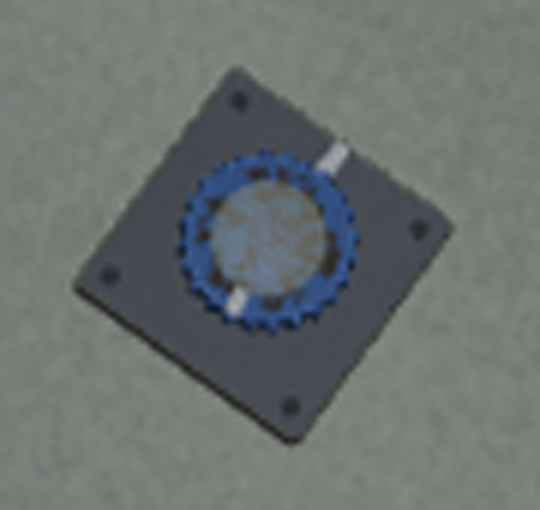

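View pics/sc.png

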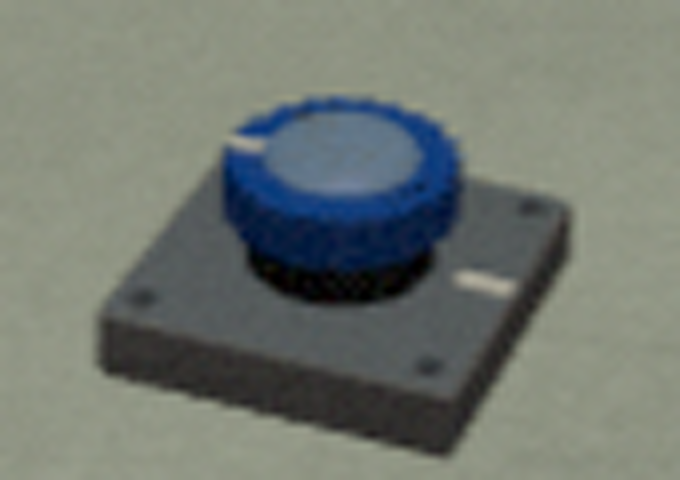

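The blue ring with its knurls is confirmed. In top, the mark is at about (345,181), the ring centre at about (334.5,195) and the stripe at about (329,205). Next I'll measure these.

```bash
cat > m.py <<'E'
from h import *
def meas(p,near=(334.5,195),r=36):
    # white blobs and blue ring in top
    hsv=cv2.cvtColor(p,cv2.COLOR_RGB2HSV).astype(int)
    Y,X=np.mgrid[:400,:640];m=np.hypot(X-near[0],Y-near[1])<r
    blue=((hsv[...,0]>100)&(hsv[...,0]<125)&(hsv[...,1]>120)&m).astype(np.uint8)
    c=max(cv2.findContours(blue,cv2.RETR_EXTERNAL,cv2.CHAIN_APPROX_NONE)[0],key=cv2.contourArea)
    h=cv2.convexHull(c);(eu,ev),ax,_=cv2.fitEllipse(c)
    w=p.astype(float).min(2);
    return (eu,ev),ax,w
def stripe(p,C,rad,z,tol=0.004):
    # polar sampling about axis C: angle of white at radius rad, height z
    a=np.radians(np.arange(0,360,1.));w=p.astype(np.float32).min(2)
    prof=0
    for dr in np.linspace(-tol,tol,5):
        uv=proj('top',np.c_[C[0]+(rad+dr)*np.cos(a),C[1]+(rad+dr)*np.sin(a),np.full(360,z)]).astype(np.float32)
        prof=prof+cv2.remap(w,uv[:,0][None],uv[:,1][None],cv2.INTER_CUBIC)[0]
    prof/=5;b=np.median(prof);i=prof.argmax();k=(np.arange(-16,17)+i)
    ww=np.clip(prof[k%360]-b-0.3*(prof[i]-b),0,None)
    return (ww*k).sum()/ww.sum(),prof[i],b
E
python3 - <<'E'
from m import *
p=cv2.imread('pics/top0.png')[:,:,::-1].copy()
e,ax,_=meas(p);print(e,ax)
C=atz('top',*e,.072);print('C',C, 'edge-based')
print('mark',stripe(p,C,.057,.030),'stripe',stripe(p,C,.0355,.072,.003))
# triangulate by hand pixels
t=lambda x,y:(290+(x+.5)/6-.5,155+(y+.5)/6-.5); s=lambda x,y:(285+(x+.5)/8-.5,190+(y+.5)/8-.5)
print('mark',tri(t(333,156),s(485,283)));print('stripe',tri(t(237,301),s(247,144)));print('ring c',tri(t(268,240),s(343,152)))
print('mark z30',atz('top',*t(333,156),.03),atz('side',*s(485,283),.03));
print('stripe z72',atz('top',*t(237,301),.072),atz('side',*s(247,144),.072))
# base corners
for x,y in((237,67),(455,229),(292,440),(75,288)):print(atz('top',*t(x,y),.03))
for n,uv in dict(obj=(283,125),eye=(280,239),dish=(144,168),cam=(427,222),green=(421,155),grey=(226,168),pink=(376,286),block=(326,83)).items():print(n,atz('top',*uv,.04).round(3))
E
```

```text
(334.2481384277344, 194.7813262939453) (26.51217269897461, 26.710285186767578)
C [ 0.50408346 -0.15503333  0.072     ] edge-based
mark (np.float64(323.7450059469495), np.float32(145.83618), np.float32(70.513596)) stripe (np.float64(151.2048074850866), np.float32(159.86589), np.float32(50.59407))
mark (array([ 0.55313976, -0.1910575 ,  0.03005566]), np.float64(0.002183279340990558))
stripe (array([ 0.47503609, -0.13909571,  0.07142187]), np.float64(0.00023719345729385861))
ring c (array([ 0.50599169, -0.1552933 ,  0.07241194]), np.float64(0.0027819850150663824))
mark z30 [ 0.55424274 -0.19128942  0.03      ] [ 0.55200915 -0.19108004  0.03      ]
stripe z72 [ 0.47483213 -0.13905507  0.072     ] [ 0.47492312 -0.13998899  0.072     ]
[ 0.60145211 -0.14388431  0.03      ]
[ 0.51535927 -0.25179965  0.03      ]
[ 0.41027746 -0.16615913  0.03      ]
[ 0.48948135 -0.05931718  0.03      ]
obj [ 0.731 -0.005  0.04 ]
eye [0.38  0.008 0.04 ]
dish [0.606 0.421 0.04 ]
cam [ 0.421 -0.433  0.04 ]
green [ 0.627 -0.426  0.04 ]
grey [0.599 0.169 0.04 ]
pink [ 0.235 -0.271  0.04 ]
block [ 0.865 -0.141  0.04 ]
```

```bash
python3 - <<'E'
from h import *
s=bot.read_state();R=cv2.Rodrigues(s['tcp_rot'])[0];print(R.round(3),s['tool_pos'])
for n in('top','side'):print(n,ray(n,300,200)[0])
C=np.array([.504,-.155]);
goal=np.array([.504,-.060,.17]);d=R.T@(goal-s['tool_pos'])*100;print('dp cm',d, 'yaw tool y',np.degrees(np.arctan2(R[1,1],R[0,1])))
E
```

```text
[[-0.001  0.303  0.953]
 [-0.002  0.953 -0.303]
 [-1.    -0.002 -0.   ]] [0.20426796 0.64262293 0.21158234]
top [ 0.26997397 -0.0884603   1.45575267]
side [ 0.21116845 -1.14848572  0.71820954]
dp cm [  4.27346575 -57.86948573  49.85312315] yaw tool y 72.36288673358047
```

```bash
python3 -m creep '[{"grip":0,"dp":[0,-3,2.6],"rotation":[-0.06,0,0]},{"grip":0,"dp":[0,-6,5.2],"rotation":[-0.12,0,0]},{"grip":0,"dp":[0,-9,7.8],"rotation":[-0.18,0,0]},{"grip":0,"dp":[0,-12,10.4],"rotation":[-0.25,0,0]},{"grip":0,"dp":[0,-15,13],"rotation":[-0.308,0,0]}]' 20; python3 -c "
from h import *
s=bot.read_state();R=cv2.Rodrigues(s['tcp_rot'])[0];print(R.round(3),s['tool_pos'],(np.array([.504,-.06,.17])-s['tool_pos'])*100)"
```

```text
time: 0.52
tool_pos: [0.283, 0.4589, 0.212]
tcp_rot: [-0.004, 1.571, 0.003]
wrist_force: [0.7, -0.2, 0.7]
width: 0.303
[[-0.001 -0.004  1.   ]
 [-0.001  1.     0.004]
 [-1.    -0.001 -0.001]] [0.28297392 0.45891381 0.21201889] [ 22.10260792 -51.89138119  -4.20188855]
```

```bash
python3 -m creep '[{"grip":0,"dp":[0,-3.7,1.55],"rotation":[0,0,0]},{"grip":0,"dp":[0,-7.4,3.1],"rotation":[0,0,0]},{"grip":0,"dp":[0,-11.1,4.65],"rotation":[0,0,0]},{"grip":0,"dp":[0,-14.8,6.2],"rotation":[0,0,0]},{"grip":0,"dp":[0,-18.5,7.8],"rotation":[0,0,0]}]' 20;
python3 -m creep '[{"grip":0,"dp":[0,-3.7,1.55],"rotation":[0,0,0]},{"grip":0,"dp":[0,-7.4,3.1],"rotation":[0,0,0]},{"grip":0,"dp":[0,-11.1,4.65],"rotation":[0,0,0]},{"grip":0,"dp":[0,-14.8,6.2],"rotation":[0,0,0]},{"grip":0,"dp":[0,-18.5,7.8],"rotation":[0,0,0]}]' 20;  python3 -c "
from h import *
s=bot.read_state();R=cv2.Rodrigues(s['tcp_rot'])[0];print(R.round(3),s['tool_pos'],(np.array([.504,-.06,.17])-s['tool_pos'])*100)"
```

```text
time: 0.93
tool_pos: [0.3609, 0.274, 0.2124]
tcp_rot: [-0.001, 1.571, 0.0]
wrist_force: [1.5, -0.2, -1.1]
width: -0.002
time: 1.35
tool_pos: [0.4389, 0.089, 0.2126]
tcp_rot: [-0.0, 1.571, 0.0]
wrist_force: [0.4, 0.9, 0.5]
width: 0.001
[[-0. -0.  1.]
 [ 0.  1.  0.]
 [-1.  0. -0.]] [0.43891836 0.08901221 0.21260939] [  6.50816431 -14.90122126  -4.26093853]
```

```bash
python3 -m creep '[{"grip":0,"dp":[0,-3.6,1.6],"rotation":[0,0,0]},{"grip":0,"dp":[1,-7.2,3.2],"rotation":[0,0,0]},{"grip":0,"dp":[2,-10.8,4.8],"rotation":[0,0,0]},{"grip":0,"dp":[4,-13.5,6.5],"rotation":[0,0,0]},{"grip":0,"dp":[6,-14.9,6.5],"rotation":[0,0,0]}]' 20
python3 -m creep '[{"grip":0,"dp":[3,0,0],"rotation":[0,0,0]},{"grip":0,"dp":[6,0,0],"rotation":[0,0,0]},{"grip":0,"dp":[8,0,0],"rotation":[0,0,0]},{"grip":0,"dp":[9,0,0],"rotation":[0,0,0]},{"grip":0,"dp":[9,0,0],"rotation":[0,0,0]}]' 20
python3 - <<'E'
from h import *
for n,(x0,x1,y0,y1) in dict(top=(280,400,120,250),side=(260,380,110,250)).items():
    p,d=bot.read_camera(n);cv2.imwrite(f'pics/{n}1.png',p[:,:,::-1])
    cv2.imwrite(f'pics/{n}1c.png',cv2.resize(p[y0:y1,x0:x1,::-1],None,fx=4.2,fy=4.2,interpolation=cv2.INTER_CUBIC))
E
```

```text
time: 1.77
tool_pos: [0.5072, -0.0617, 0.1531]
tcp_rot: [0.001, 1.566, -0.003]
wrist_force: [-0.1, 0.5, 0.3]
width: 0.002
time: 2.18
tool_pos: [0.5012, -0.0576, 0.0597]
tcp_rot: [0.001, 1.577, 0.001]
wrist_force: [0.2, -0.6, 0.2]
width: -0.004
```

View pics/side1c.png

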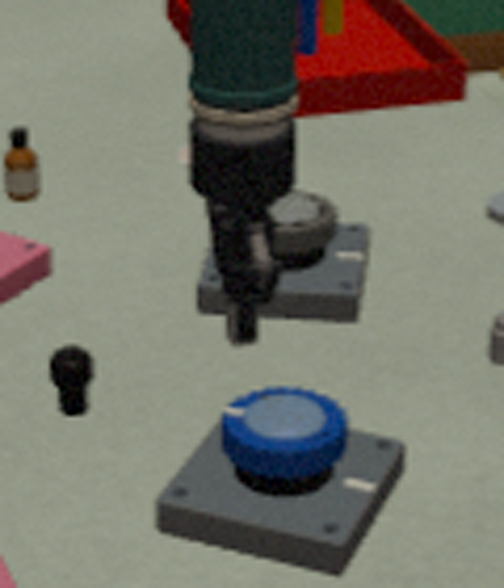

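View pics/top1c.png

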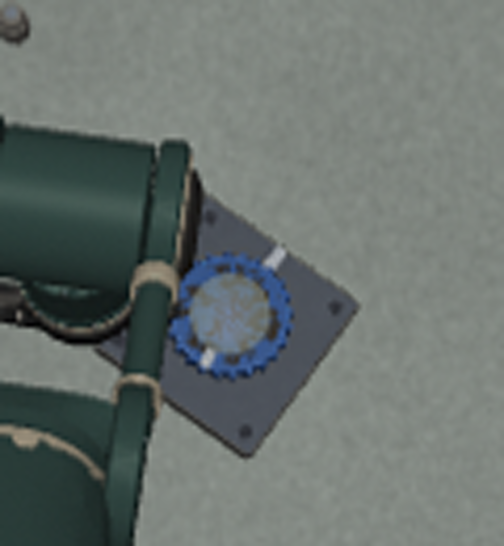

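The finger is at about (317,190) in side, clear of the ring. The thick knuckles are well above the tip. In top, the ring and its stripe are visible at (329,205) and haven't changed. Next I'll lower slightly and approach the rim, watching the force.

```bash
python3 -m creep '[{"grip":0,"dp":[0.5,-1.0,0.8],"rotation":[0,0,0]},{"grip":0,"dp":[0.5,-2.0,0.8],"rotation":[0,0,0]},{"grip":0,"dp":[0.5,-2.5,0.8],"rotation":[0,0,0]},{"grip":0,"dp":[0.5,-2.5,0.8],"rotation":[0,0,0]},{"grip":0,"dp":[0.5,-2.5,0.8],"rotation":[0,0,0]}]' 20
for i in 1 2; do python3 -m creep '[{"grip":0,"dp":[0,-0.3,0],"rotation":[0,0,0]},{"grip":0,"dp":[0,-0.3,0],"rotation":[0,0,0]}]' 20; done
```

```text
time: 2.7
tool_pos: [0.5125, -0.0837, 0.0584]
tcp_rot: [0.001, 1.57, -0.001]
wrist_force: [1.0, 0.2, -0.6]
width: 0.004
time: 2.87
tool_pos: [0.5121, -0.0863, 0.058]
tcp_rot: [-0.0, 1.571, -0.0]
wrist_force: [0.8, 0.2, -0.1]
width: -0.001
time: 3.03
tool_pos: [0.512, -0.0892, 0.0578]
tcp_rot: [-0.0, 1.571, 0.0]
wrist_force: [-0.5, 0.2, 0.0]
width: -0.003
```

```bash
for i in 1 2 3 4; do python3 -m creep '[{"grip":0,"dp":[0,-0.2,0],"rotation":[0,0,0]},{"grip":0,"dp":[0,-0.2,0],"rotation":[0,0,0]}]' 20 | grep -v rot; done
```

```text
time: 3.2
tool_pos: [0.512, -0.0912, 0.0578]
wrist_force: [0.4, -0.6, 0.8]
width: -0.005
time: 3.37
tool_pos: [0.512, -0.0932, 0.0578]
wrist_force: [-0.4, -0.1, -0.5]
width: -0.0
time: 3.53
tool_pos: [0.5121, -0.0952, 0.0578]
wrist_force: [0.7, 0.4, 0.9]
width: -0.003
time: 3.7
tool_pos: [0.5121, -0.0973, 0.0578]
wrist_force: [-0.6, 0.2, -0.2]
width: -0.002
```

```bash
for i in 1 2 3; do python3 -m creep '[{"grip":0,"dp":[0,-0.15,0],"rotation":[0,0,0]},{"grip":0,"dp":[0,-0.15,0],"rotation":[0,0,0]}]' 20 | grep -v rot; done
```

```text
time: 3.87
tool_pos: [0.5121, -0.0987, 0.0578]
wrist_force: [0.2, 0.5, 0.5]
width: -0.001
time: 4.03
tool_pos: [0.5121, -0.1002, 0.0578]
wrist_force: [-0.7, 0.2, -0.5]
width: 0.002
time: 4.2
tool_pos: [0.5121, -0.1017, 0.0578]
wrist_force: [-1.5, 0.9, 0.3]
width: 0.002
```

```bash
for i in 1 2; do python3 -m creep '[{"grip":0,"dp":[0,-0.1,0],"rotation":[0,0,0]},{"grip":0,"dp":[0,-0.1,0],"rotation":[0,0,0]}]' 20 | grep -v rot; done
```

```text
time: 4.37
tool_pos: [0.5121, -0.1027, 0.0578]
wrist_force: [-0.3, -0.2, 0.2]
width: -0.001
time: 4.53
tool_pos: [0.5121, -0.1037, 0.0578]
wrist_force: [-0.3, 0.3, -0.2]
width: 0.003
```

```bash
python3 - <<'E'
from m import *
p,d=bot.read_camera('side');cv2.imwrite('pics/side2c.png',cv2.resize(p[150:250,270:390,::-1],None,fx=6,fy=6,interpolation=cv2.INTER_CUBIC))
p,d=bot.read_camera('top');print(stripe(p,(.5041,-.1553),.0355,.072,.003))
E
```

```text
(np.float64(339.6039193201223), np.float32(107.417435), np.float32(55.889412))
```

View pics/side2c.png

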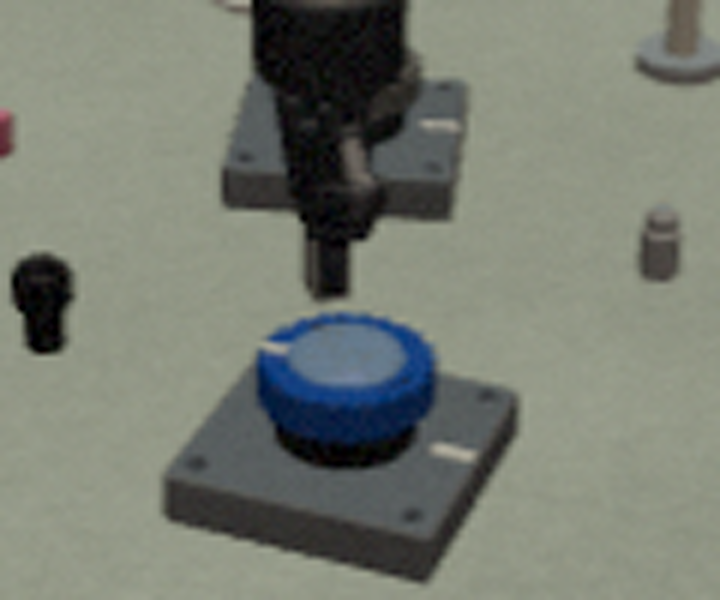

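```bash
python3 - <<'E'
from m import *
for z in(.044,.058,.09,.1,.12):print(z,((proj('side',[.512,-.104,z])-[270,150])*6).round(1))
for P in([.504,-.155,.072],[.504,-.111,.072],[.504,-.111,.05],[.512,-.111,.05]):print(P,((proj('side',P)-[270,150])*6).round(1))
p,d=bot.read_camera('side')
for u,v in((324,197),(322,193),(325,188),(330,178)):
    z=d[v,u];K,D,R,t,_=cal('side');o,r=ray('side',u,v);print(u,v,z,(o+r*z).round(4))
E
```

```text
0.044 [[324.7 346.2]]
0.058 [[324.9 322.9]]
0.09 [[325.4 268.7]]
0.1 [[325.6 251.5]]
0.12 [[325.9 216.6]]
[0.504, -0.155, 0.072] [[337.8 352.9]]
[0.504, -0.111, 0.072] [[313.7 308.3]]
[0.504, -0.111, 0.05] [[313.4 345.3]]
[0.512, -0.111, 0.05] [[328.5 343.2]]
324 197 1.2468058 [ 0.5085 -0.1139  0.0884]
322 193 1.2373489 [ 0.502  -0.1145  0.1035]
325 188 1.1947502 [ 0.5022 -0.1453  0.1371]
330 178 1.1745912 [ 0.5147 -0.1522  0.1715]
```

```bash
python3 - <<'E'
from m import *
p,d=bot.read_camera('side');s=bot.read_state();print(s['tool_pos'],s['q'])
for u in (322,325,328):
  for v in range(190,212,1):
    z=d[v,u];o,r=ray('side',u,v);print(u,v,p[v,u],(o+r*z).round(4))
E
```

```text
[ 0.51201262 -0.10349027  0.05775348] [-2.47133121e-01  1.28846911e-01  2.07391590e+00  1.75654192e-05
  9.38927342e-01 -1.81811364e+00]
322 190 [60 58 56] [ 0.5036 -0.1087  0.1104]
322 191 [64 61 59] [ 0.5034 -0.1094  0.1074]
322 192 [62 60 53] [ 0.5049 -0.1039  0.1007]
322 193 [62 61 56] [ 0.5034 -0.1094  0.1005]
322 194 [60 57 52] [ 0.5033 -0.1098  0.0973]
322 195 [67 65 61] [ 0.5044 -0.1061  0.0916]
322 196 [64 60 56] [ 0.5042 -0.1067  0.0884]
322 197 [64 62 54] [ 0.5024 -0.1133  0.0889]
322 198 [66 63 57] [ 0.503  -0.111   0.0841]
322 199 [70 66 60] [ 0.5026 -0.1128  0.0816]
322 200 [119 121 108] [ 5.383e-01  1.400e-02 -2.000e-04]
322 201 [140 145 128] [ 0.5374  0.011  -0.0023]
322 202 [129 137 130] [ 5.343e-01 -1.000e-04  6.000e-04]
322 203 [ 48  73 121] [ 0.501  -0.1187  0.0713]
322 204 [55 72 89] [ 0.4988 -0.1265  0.0727]
322 205 [ 93 113 133] [ 0.4949 -0.1406  0.0781]
322 206 [ 98 120 138] [ 0.4936 -0.145   0.0774]
322 207 [103 122 137] [ 0.4916 -0.1522  0.0785]
322 208 [101 120 138] [ 0.4898 -0.1589  0.0794]
322 209 [102 119 131] [ 0.4884 -0.1637  0.0791]
322 210 [100 121 1
[... 1453 characters left out ...]
6] [ 0.5233 -0.1064  0.0819]
328 198 [107 110  98] [ 0.5224 -0.1096  0.0803]
328 199 [123 126 114] [5.595e-01 1.420e-02 3.000e-04]
328 200 [142 147 130] [0.5566 0.0043 0.0025]
328 201 [143 149 132] [0.5556 0.0009 0.0007]
328 202 [ 86 108 134] [ 0.5203 -0.1171  0.0708]
328 203 [ 38  78 127] [ 0.518  -0.125   0.0722]
328 204 [ 93 116 137] [ 0.5139 -0.1387  0.0774]
328 205 [ 98 121 137] [ 0.5127 -0.1429  0.0766]
328 206 [102 122 140] [ 0.5091 -0.1551  0.081 ]
328 207 [102 121 139] [ 0.5083 -0.1579  0.0793]
328 208 [103 119 132] [ 0.5076 -0.1602  0.0774]
328 209 [106 125 143] [ 0.5057 -0.1669  0.0783]
328 210 [104 125 143] [ 0.5034 -0.1746  0.0799]
328 211 [107 121 138] [ 0.5033 -0.175   0.0767]
```

The fingertip images at z≈0.077 (bottom edge at side pixel (325,199), with bench visible beneath it), although tool_pos implies 0.044. So the tip is about 33 mm higher than the stated tool geometry suggests, and I passed above the ring without touching it. I'll back off, lower about 30 mm and check again by camera.

```bash
python3 -m creep '[{"grip":0,"dp":[0,1.5,0],"rotation":[0,0,0]},{"grip":0,"dp":[0,2.5,0],"rotation":[0,0,0]},{"grip":0,"dp":[0,2.5,0],"rotation":[0,0,0]},{"grip":0,"dp":[0.8,2.5,0],"rotation":[0,0,0]},{"grip":0,"dp":[1.6,2.5,0],"rotation":[0,0,0]}]' 20
python3 -m creep '[{"grip":0,"dp":[0.6,0,0],"rotation":[0,0,0]},{"grip":0,"dp":[0.8,0,0],"rotation":[0,0,0]},{"grip":0,"dp":[0.8,0,0],"rotation":[0,0,0]}]' 20
python3 - <<'E'
from m import *
p,d=bot.read_camera('side');cv2.imwrite('pics/side3c.png',cv2.resize(p[150:250,270:390,::-1],None,fx=6,fy=6,interpolation=cv2.INTER_CUBIC))
for u in (317,320,323):
  for v in range(188,206,1):
    z=d[v,u];o,r=ray('side',u,v);print(u,v,p[v,u],(o+r*z).round(4))
E
```

```text
time: 5.15
tool_pos: [0.5128, -0.0787, 0.0418]
tcp_rot: [-0.001, 1.569, 0.0]
wrist_force: [0.4, 0.6, 0.4]
width: 0.005
time: 5.4
tool_pos: [0.5108, -0.0786, 0.0323]
tcp_rot: [0.0, 1.573, 0.0]
wrist_force: [0.2, 0.2, -0.1]
width: 0.001
317 188 [41 43 39] [ 0.4993 -0.0666  0.0953]
317 189 [71 72 62] [ 0.4979 -0.0717  0.0946]
317 190 [94 96 85] [ 0.5403  0.0872 -0.0014]
317 191 [125 130 114] [0.5372 0.0756 0.0013]
317 192 [129 135 120] [0.5356 0.0698 0.0007]
317 193 [128 131 116] [0.5335 0.0619 0.0013]
317 194 [129 135 118] [ 0.5335  0.0619 -0.0027]
317 195 [129 133 117] [ 0.5316  0.0548 -0.0024]
317 196 [126 130 115] [ 5.289e-01  4.460e-02 -3.000e-04]
317 197 [128 133 116] [ 0.5274  0.0392 -0.001 ]
317 198 [128 134 120] [0.5248 0.0292 0.001 ]
317 199 [130 134 119] [ 0.5239  0.026  -0.001 ]
317 200 [133 136 121] [ 0.5221  0.0193 -0.0008]
317 201 [125 129 115] [ 0.5205  0.0131 -0.0009]
317 202 [143 149 132] [ 0.5202  0.0121 -0.0042]
317 203 [144 149 131] [ 5.168e-01 -7.000e-04 -2.000e-04]
317 204 [ 99 114 126] [ 0.4851 -0.1198  0.0709]
317 205 [ 36  72 127] [ 0.4835 -0.1258  0.0712]
320 
[... 930 characters left out ...]
13 -0.1277  0.1211]
323 191 [25 20 22] [ 0.5022 -0.1245  0.1158]
323 192 [25 27 24] [ 0.5064 -0.1096  0.1036]
323 193 [14 11 15] [ 0.507  -0.1077  0.099 ]
323 194 [ 9 15 16] [ 0.5123 -0.0893  0.0845]
323 195 [17 18 20] [ 0.5129 -0.0871  0.0797]
323 196 [19 21 17] [ 0.5109 -0.0942  0.0804]
323 197 [17 23 18] [ 0.5119 -0.0907  0.0747]
323 198 [23 25 22] [ 0.5124 -0.0893  0.0703]
323 199 [19 17 16] [ 0.5121 -0.0903  0.0673]
323 200 [22 21 24] [ 0.5125 -0.0889  0.0629]
323 201 [24 19 20] [ 0.5121 -0.0903  0.0602]
323 202 [18 39 75] [ 0.5058 -0.1126  0.0705]
323 203 [ 21  57 111] [ 0.504 -0.119  0.071]
323 204 [ 68  86 102] [ 0.5001 -0.1328  0.0761]
323 205 [ 95 112 129] [ 0.4983 -0.1392  0.0767]
```

View pics/side3c.png

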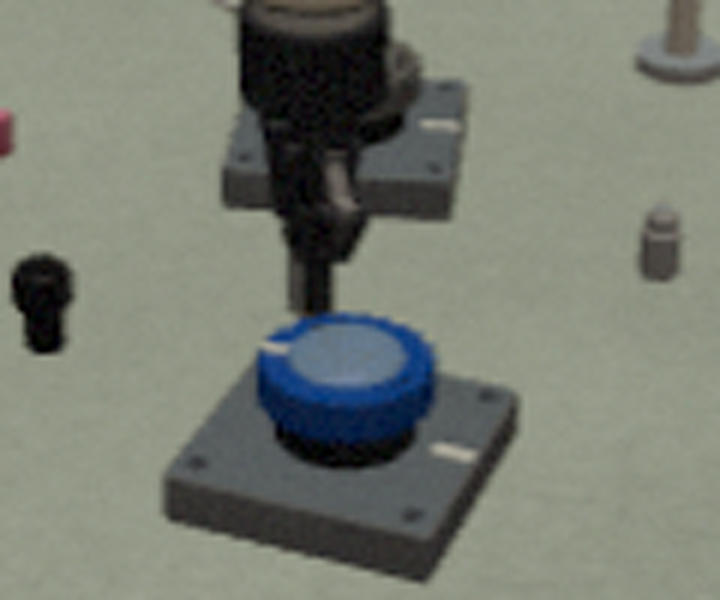

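The tip is now behind the ring at side pixel (322,202). It spans z≈0.05 to 0.083, where the knuckles begin, so it sits at ring height and the knuckles clear the top. Now I'll approach for contact.

```bash
python3 -m creep '[{"grip":0,"dp":[0,-0.5,0],"rotation":[0,0,0]},{"grip":0,"dp":[0,-1.0,0],"rotation":[0,0,0]},{"grip":0,"dp":[0,-1.4,0],"rotation":[0,0,0]},{"grip":0,"dp":[0,-1.4,0],"rotation":[0,0,0]}]' 20
for i in 1 2 3 4 ; do python3 -m creep '[{"grip":0,"dp":[0,-0.15,0],"rotation":[0,0,0]},{"grip":0,"dp":[0,-0.15,0],"rotation":[0,0,0]}]' 20 | grep -v rot; done
```

```text
time: 5.78
tool_pos: [0.5125, -0.0936, 0.0342]
tcp_rot: [0.0, 1.57, -0.001]
wrist_force: [0.4, 0.1, 0.2]
width: -0.001
time: 5.95
tool_pos: [0.5122, -0.0944, 0.034]
wrist_force: [0.1, 0.2, -0.5]
width: 0.002
time: 6.12
tool_pos: [0.5121, -0.0956, 0.0339]
wrist_force: [0.4, 0.3, -1.4]
width: -0.003
time: 6.28
tool_pos: [0.5121, -0.0971, 0.0338]
wrist_force: [-0.6, -0.1, 0.7]
width: 0.001
time: 6.45
tool_pos: [0.512, -0.0986, 0.0338]
wrist_force: [0.1, -0.7, -0.3]
width: 0.003
```

```bash
for i in 1 2 3 ; do python3 -m creep '[{"grip":0,"dp":[0,-0.1,0],"rotation":[0,0,0]},{"grip":0,"dp":[0,-0.1,0],"rotation":[0,0,0]}]' 20 | grep -v rot; done
```

```text
time: 6.62
tool_pos: [0.512, -0.0989, 0.0338]
wrist_force: [0.8, 3.9, 0.6]
width: 0.003
time: 6.78
tool_pos: [0.512, -0.099, 0.0338]
wrist_force: [0.1, 7.1, 1.7]
width: -0.003
time: 6.95
tool_pos: [0.512, -0.0991, 0.0337]
wrist_force: [-0.4, 10.5, 1.5]
width: -0.002
```

Contact is at TCP y≈-0.0988, and the arm yields at about 3.3 N/mm. I'll ease the pressure and make a first test roll toward -x.

```bash
python3 -m creep '[{"grip":0,"dp":[0,0.15,-0.3],"rotation":[0,0,0]},{"grip":0,"dp":[0,0.15,-0.7],"rotation":[0,0,0]},{"grip":0,"dp":[0,0.15,-1.1],"rotation":[0,0,0]},{"grip":0,"dp":[0,0.15,-1.5],"rotation":[0,0,0]},{"grip":0,"dp":[0,0.15,-1.9],"rotation":[0,0,0]}]' 20
python3 - <<'E'
from m import *
p,d=bot.read_camera('side');cv2.imwrite('pics/side4c.png',cv2.resize(p[150:250,270:390,::-1],None,fx=6,fy=6,interpolation=cv2.INTER_CUBIC))
E
```

```text
time: 7.37
tool_pos: [0.4929, -0.0996, 0.0338]
tcp_rot: [0.0, 1.571, 0.001]
wrist_force: [0.2, 3.2, -0.2]
width: -0.002
```

View pics/side4c.png

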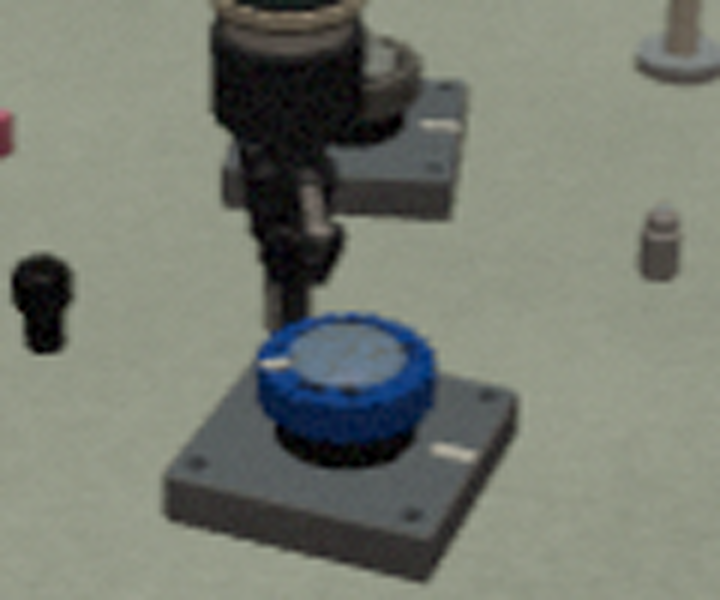

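The stripe moved from (275,348) to (275,363) in the crop, so the ring turns anticlockwise with the finger. I'll continue around the ring at fixed orientation, with the corner leading around the -x side.

```bash
python3 -m creep '[{"grip":0,"dp":[0,-0.07,-0.75],"rotation":[0,0,0]},{"grip":0,"dp":[0,-0.26,-1.49],"rotation":[0,0,0]},{"grip":0,"dp":[0,-0.58,-2.17],"rotation":[0,0,0]},{"grip":0,"dp":[0,-1.02,-2.8],"rotation":[0,0,0]},{"grip":0,"dp":[0,-1.55,-3.33],"rotation":[0,0,0]}]' 20
cat > look.py <<'E'
from m import *
import sys
C=(.5041,-.1553);R=cal
def pol(n,p,rad,z,tol):
    a=np.radians(np.arange(0,360,1.));w=p.astype(np.float32);w=w.min(2)
    prof=0
    for dr in np.linspace(-tol,tol,5):
        uv=proj(n,np.c_[C[0]+(rad+dr)*np.cos(a),C[1]+(rad+dr)*np.sin(a),np.full(360,z)]).astype(np.float32)
        prof=prof+cv2.remap(w,uv[:,0][None],uv[:,1][None],cv2.INTER_CUBIC)[0]
    prof/=5;b=np.median(prof);i=prof.argmax();k=np.arange(-16,17)+i
    ww=np.clip(prof[k%360]-b-0.3*(prof[i]-b),0,None);return round((ww*k).sum()/ww.sum(),1),prof[i].round(),b.round()
tag=sys.argv[1]
for n,(x0,x1,y0,y1) in dict(top=(280,390,150,245),side=(270,390,150,250)).items():
    p,d=bot.read_camera(n);cv2.imwrite(f'pics/{n}{tag}c.png',cv2.resize(p[y0:y1,x0:x1,::-1],None,fx=5,fy=5,interpolation=cv2.INTER_CUBIC))
    print(n,'stripe',pol(n,p,.0355,.072,.003),'mark',pol(n,p,.057,.03,.006))
E
python3 look.py 5
```

```text
time: 7.83
tool_pos: [0.4586, -0.1162, 0.0337]
tcp_rot: [-0.001, 1.571, -0.0]
wrist_force: [0.2, -0.4, 0.6]
width: -0.003
top stripe (np.float64(201.2), np.float32(90.0), np.float32(45.0)) mark (np.float64(217.6), np.float32(98.0), np.float32(44.0))
side stripe (np.float64(183.3), np.float32(149.0), np.float32(28.0)) mark (np.float64(323.7), np.float32(156.0), np.float32(89.0))
```

View pics/side5c.png

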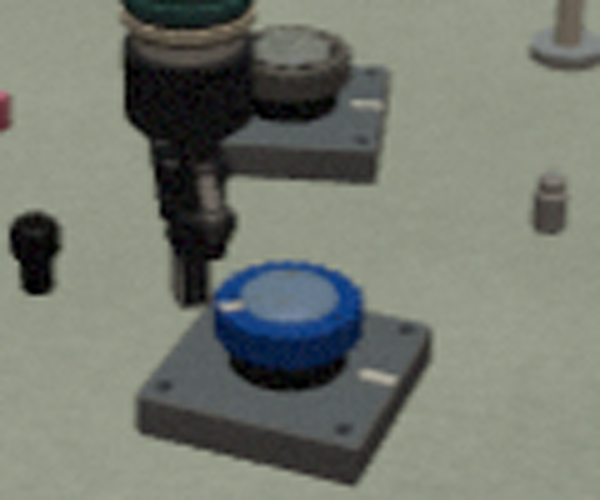

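View pics/top5c.png

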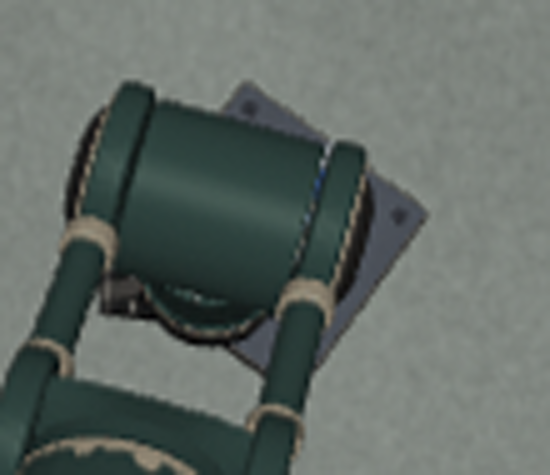

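Side shows the stripe at 183° (it started at 151°) and the mark at 323.7°. The ring turned about 32° and then contact was lost on the corner. I'll feel for contact there.

```bash
for i in 1 2 3 ; do python3 -m creep '[{"grip":0,"dp":[0,-0.1,0.12],"rotation":[0,0,0]},{"grip":0,"dp":[0,-0.1,0.12],"rotation":[0,0,0]}]' 20 | grep -v rot; done
```

```text
time: 8.1
tool_pos: [0.4616, -0.117, 0.0341]
wrist_force: [-0.2, -0.4, 0.6]
width: -0.005
time: 8.27
tool_pos: [0.4629, -0.1177, 0.0339]
wrist_force: [0.3, 1.0, 0.0]
width: 0.001
time: 8.43
tool_pos: [0.4638, -0.1186, 0.0338]
wrist_force: [-0.2, -0.2, 0.4]
width: 0.0
```

```bash
for i in 1 2 3 ; do python3 -m creep '[{"grip":0,"dp":[0,-0.1,0.12],"rotation":[0,0,0]},{"grip":0,"dp":[0,-0.1,0.12],"rotation":[0,0,0]}]' 20 | grep -v rot; done; python3 look.py 6
```

```text
time: 8.6
tool_pos: [0.4643, -0.1192, 0.0336]
wrist_force: [-0.8, 1.8, 1.4]
width: 0.0
time: 8.77
tool_pos: [0.4644, -0.1194, 0.0335]
wrist_force: [-3.9, 4.9, 3.5]
width: 0.001
time: 8.93
tool_pos: [0.4644, -0.1195, 0.0333]
wrist_force: [-6.3, 7.9, 7.3]
width: -0.004
top stripe (np.float64(217.4), np.float32(115.0), np.float32(48.0)) mark (np.float64(229.4), np.float32(90.0), np.float32(45.0))
side stripe (np.float64(183.2), np.float32(149.0), np.float32(27.0)) mark (np.float64(323.7), np.float32(156.0), np.float32(89.0))
```

View pics/side6c.png

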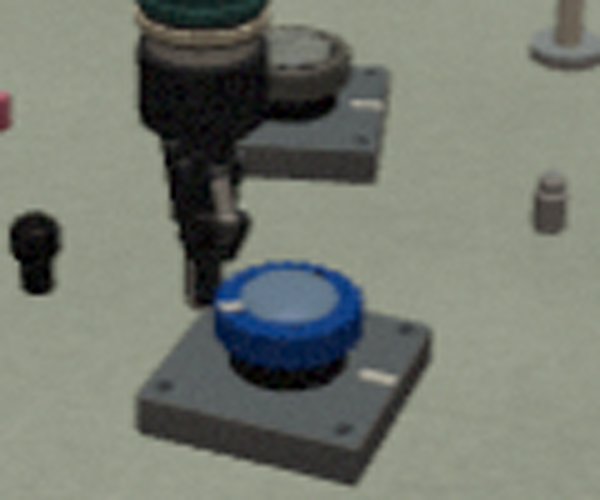

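```bash
python3 -m creep '[{"grip":0,"dp":[0,0.1,-0.12],"rotation":[0,0,0]},{"grip":0,"dp":[0,-0.6,-0.66],"rotation":[0,0,0]},{"grip":0,"dp":[0,-1.4,-1.07],"rotation":[0,0,0]}]' 20;python3 look.py 7;  python3 -m creep '[{"grip":0,"dp":[0,-0.42,-0.18],"rotation":[0,0,0]},{"grip":0,"dp":[0,-0.84,-0.36],"rotation":[0,0,0]},{"grip":0,"dp":[0,-1.3,-0.42],"rotation":[0,0,0]},{"grip":0,"dp":[0,-1.75,-0.47],"rotation":[0,0,0]}]' 20; python3 look.py 7
```

```text
time: 9.28
tool_pos: [0.4546, -0.1343, 0.0333]
tcp_rot: [0.0, 1.574, 0.003]
wrist_force: [-3.3, 1.9, 1.5]
width: 0.002
top stripe (np.float64(266.1), np.float32(70.0), np.float32(45.0)) mark (np.float64(227.4), np.float32(113.0), np.float32(42.0))
side stripe (np.float64(210.0), np.float32(157.0), np.float32(29.0)) mark (np.float64(323.7), np.float32(156.0), np.float32(89.0))
time: 9.72
tool_pos: [0.4515, -0.1534, 0.0336]
tcp_rot: [-0.0, 1.571, 0.0]
wrist_force: [-1.4, 1.5, -0.7]
width: -0.001
top stripe (np.float64(271.1), np.float32(70.0), np.float32(46.0)) mark (np.float64(86.7), np.float32(116.0), np.float32(43.0))
side stripe (np.float64(230.4), np.float32(162.0), np.float32(26.0)) mark (np.float64(323.7), np.float32(157.0), np.float32(89.0))
```

```bash
cat > plan.py <<'E'
import numpy as np
C=np.array([.504,-.155])
def Rf(t): # command radius by orbit angle
    return np.interp(t%360,[0,45,70,90,110,135,160,180,200,225,250,270,290,315,340,360],[515,515,530,545,530,515,515,515,515,515,530,545,530,515,515,515])/1e4
def rows(t0,step=10,n=5,off=0,start=None):
    P=lambda t:C+(Rf(t)+off)*np.array([np.cos(np.radians(t)),np.sin(np.radians(t))])
    s=P(t0) if start is None else np.array(start)
    return [(round((P(t0+step*i)-s)[1]*100,2),round((P(t0+step*i)-s)[0]*100,2)) for i in range(1,n+1)]
E
python3 -c "
from plan import *
print(rows(178,10,5,start=C+[-.0525,.0018]))
for t in range(228,700,50): print(t,rows(t))"
```

```text
[(np.float64(-0.9), np.float64(0.15)), (np.float64(-1.77), np.float64(0.35)), (np.float64(-2.6), np.float64(0.7)), (np.float64(-3.35), np.float64(1.19)), (np.float64(-4.02), np.float64(1.79))]
228 [(np.float64(-0.59), np.float64(0.69)), (np.float64(-1.06), np.float64(1.48)), (np.float64(-1.4), np.float64(2.34)), (np.float64(-1.59), np.float64(3.27)), (np.float64(-1.5), np.float64(4.21))]
278 [(np.float64(0.28), np.float64(0.89)), (np.float64(0.7), np.float64(1.72)), (np.float64(1.25), np.float64(2.45)), (np.float64(1.89), np.float64(3.08)), (np.float64(2.61), np.float64(3.62))]
328 [(np.float64(0.8), np.float64(0.41)), (np.float64(1.66), np.float64(0.67)), (np.float64(2.55), np.float64(0.78)), (np.float64(3.45), np.float64(0.73)), (np.float64(4.32), np.float64(0.53))]
378 [(np.float64(0.83), np.float64(-0.35)), (np.float64(1.58), np.float64(-0.84)), (np.float64(2.25), np.float64(-1.44)), (np.float64(2.84), np.float64(-2.13)), (np.float64(3.31), np.float64(-2.92))]
428 [(np.float64(0.34), np.float64(-0.87)), (np.float64(0.53), np.float64(-1.79)), (np.float64(0.43), np.float64(-2.73)),
[... 374 characters left out ...]
loat64(-2.66), np.float64(0.14)), (np.float64(-3.49), np.float64(0.49)), (np.float64(-4.24), np.float64(0.98))]
578 [(np.float64(-0.67), np.float64(0.6)), (np.float64(-1.26), np.float64(1.29)), (np.float64(-1.73), np.float64(2.08)), (np.float64(-2.07), np.float64(2.94)), (np.float64(-2.26), np.float64(3.87))]
628 [(np.float64(0.09), np.float64(0.94)), (np.float64(0.38), np.float64(1.83)), (np.float64(0.79), np.float64(2.66)), (np.float64(1.34), np.float64(3.39)), (np.float64(1.99), np.float64(4.02))]
678 [(np.float64(0.72), np.float64(0.54)), (np.float64(1.52), np.float64(0.95)), (np.float64(2.38), np.float64(1.21)), (np.float64(3.27), np.float64(1.32)), (np.float64(4.16), np.float64(1.27))]
```

```bash
python3 -m creep '[{"grip":0,"dp":[0,-0.9,0.15],"rotation":[0,0,0]},{"grip":0,"dp":[0,-1.77,0.35],"rotation":[0,0,0]},{"grip":0,"dp":[0,-2.6,0.7],"rotation":[0,0,0]},{"grip":0,"dp":[0,-3.35,1.19],"rotation":[0,0,0]},{"grip":0,"dp":[0,-4.02,1.79],"rotation":[0,0,0]}]' 20;python3 look.py 8
```

```text
time: 10.23
tool_pos: [0.4663, -0.1953, 0.0333]
tcp_rot: [-0.004, 1.578, 0.0]
wrist_force: [-12.0, -6.9, 3.7]
width: 0.001
top stripe (np.float64(16.1), np.float32(87.0), np.float32(41.0)) mark (np.float64(152.1), np.float32(79.0), np.float32(56.0))
side stripe (np.float64(288.9), np.float32(161.0), np.float32(23.0)) mark (np.float64(323.7), np.float32(157.0), np.float32(89.0))
```

View pics/side8c.png

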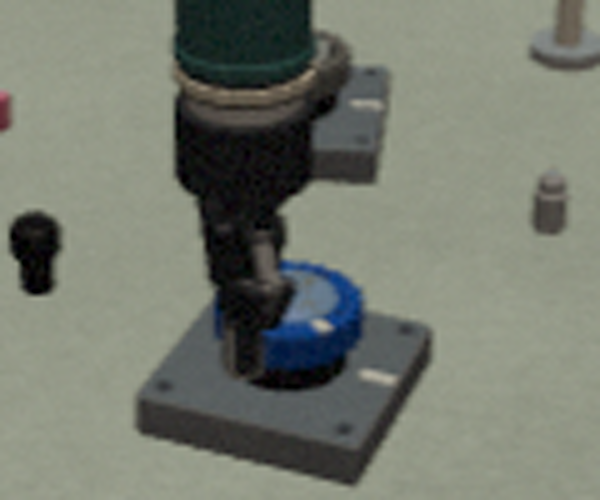

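The finger is now at about (319,220) in side, in front of the ring, and the stripe is at 289°. Contact force rose to 14 N on this side, so I'll use a path with a 1 mm larger radius.

```bash
python3 -c "
from plan import *
S=lambda t,R:C+R*np.array([np.cos(np.radians(t)),np.sin(np.radians(t))])
f=lambda r:[(float(a),float(b)) for a,b in r]
print(f(rows(228,10,5,off=.0012,start=S(228,.0517))))
for t in range(278,480,50): print(t,f(rows(t,off=.0012)))"
```

```text
[(-0.69, 0.63), (-1.17, 1.43), (-1.52, 2.32), (-1.71, 3.27), (-1.61, 4.23)]
278 [(0.29, 0.91), (0.71, 1.76), (1.27, 2.5), (1.93, 3.15), (2.66, 3.7)]
328 [(0.82, 0.42), (1.7, 0.69), (2.61, 0.8), (3.53, 0.75), (4.42, 0.54)]
378 [(0.85, -0.36), (1.62, -0.86), (2.3, -1.47), (2.91, -2.18), (3.39, -2.99)]
428 [(0.35, -0.89), (0.54, -1.83), (0.44, -2.79), (0.15, -3.71), (-0.27, -4.55)]
478 [(-0.56, -0.75), (-1.22, -1.39), (-1.95, -1.95), (-2.77, -2.36), (-3.65, -2.63)]
```

```bash
python3 -m creep '[{"grip":0,"dp":[0,-0.69,0.63],"rotation":[0,0,0]},{"grip":0,"dp":[0,-1.17,1.43],"rotation":[0,0,0]},{"grip":0,"dp":[0,-1.52,2.32],"rotation":[0,0,0]}]' 20;python3 look.py 9
python3 -m creep '[{"grip":0,"dp":[0,-0.19,0.95],"rotation":[0,0,0]},{"grip":0,"dp":[0,-0.09,1.91],"rotation":[0,0,0]}]' 20;python3 look.py 9
```

```text
time: 10.58
tool_pos: [0.4919, -0.212, 0.0335]
tcp_rot: [-0.005, 1.573, -0.002]
wrist_force: [-6.0, -10.4, -3.1]
width: -0.002
top stripe (np.float64(322.8), np.float32(141.0), np.float32(44.0)) mark (np.float64(329.4), np.float32(97.0), np.float32(62.0))
side stripe (np.float64(32.1), np.float32(87.0), np.float32(21.0)) mark (np.float64(323.6), np.float32(156.0), np.float32(89.0))
time: 10.85
tool_pos: [0.5132, -0.2144, 0.0341]
tcp_rot: [-0.007, 1.568, -0.005]
wrist_force: [0.1, -12.8, -8.4]
width: 0.001
top stripe (np.float64(187.8), np.float32(108.0), np.float32(44.0)) mark (np.float64(226.5), np.float32(117.0), np.float32(45.0))
side stripe (np.float64(78.5), np.float32(63.0), np.float32(22.0)) mark (np.float64(323.8), np.float32(157.0), np.float32(89.0))
```

The stripe is now hidden behind the gripper. Contact forces on opposite sides (+Y at -0.0988, -Y at -0.2144) put the axis at y≈-0.1566. I'll update the path centre and radii accordingly.

```bash
cat > plan.py <<'E'
import numpy as np
C=np.array([.504,-.1566])
def Rf(t):
    return np.interp(t%180,[0,45,70,90,110,135,180],[515,525,545,560,545,525,515])/1e4
u=lambda t:np.array([np.cos(np.radians(t)),np.sin(np.radians(t))])
P=lambda t:C+Rf(t)*u(t)
def rows(t0,step=10,n=5,start=None):
    s=P(t0) if start is None else np.array(start)
    return [(float(round((P(t0+step*i)-s)[1]*100,2)),float(round((P(t0+step*i)-s)[0]*100,2))) for i in range(1,n+1)]
E
python3 -c "
from plan import *
print(278,rows(278,start=[.5117,-.2096]))
for t in range(328,800,50): print(t%360,rows(t))"
```

```text
278 [(0.1, 0.92), (0.54, 1.76), (1.12, 2.5), (1.79, 3.13), (2.53, 3.66)]
328 [(0.82, 0.39), (1.69, 0.64), (2.59, 0.72), (3.49, 0.69), (4.37, 0.51)]
18 [(0.84, -0.33), (1.62, -0.81), (2.32, -1.41), (2.94, -2.1), (3.43, -2.9)]
68 [(0.35, -0.89), (0.54, -1.84), (0.45, -2.81), (0.16, -3.72), (-0.28, -4.56)]
118 [(-0.57, -0.74), (-1.25, -1.37), (-1.99, -1.9), (-2.81, -2.29), (-3.68, -2.53)]
168 [(-0.9, -0.09), (-1.8, -0.05), (-2.68, 0.13), (-3.52, 0.46), (-4.3, 0.94)]
218 [(-0.7, 0.6), (-1.32, 1.29), (-1.82, 2.09), (-2.17, 2.98), (-2.36, 3.93)]
268 [(0.1, 0.97), (0.38, 1.88), (0.83, 2.72), (1.4, 3.46), (2.07, 4.09)]
318 [(0.74, 0.53), (1.56, 0.92), (2.43, 1.17), (3.33, 1.25), (4.23, 1.22)]
8 [(0.88, -0.18), (1.73, -0.52), (2.5, -0.99), (3.2, -1.59), (3.82, -2.28)]
58 [(0.5, -0.8), (0.85, -1.69), (1.04, -2.64), (0.95, -3.61), (0.66, -4.53)]
```

```bash
python3 -m creep '[{"grip":0,"dp":[0,0.1,0.92],"rotation":[0,0,0]},{"grip":0,"dp":[0,0.54,1.76],"rotation":[0,0,0]},{"grip":0,"dp":[0,1.12,2.5],"rotation":[0,0,0]},{"grip":0,"dp":[0,1.79,3.13],"rotation":[0,0,0]},{"grip":0,"dp":[0,2.53,3.66],"rotation":[0,0,0]}]' 20;python3 look.py 10
```

```text
time: 11.37
tool_pos: [0.5546, -0.1882, 0.0354]
tcp_rot: [-0.005, 1.559, -0.005]
wrist_force: [7.8, -6.8, -7.4]
width: 0.001
top stripe (np.float64(256.6), np.float32(115.0), np.float32(42.0)) mark (np.float64(251.1), np.float32(70.0), np.float32(41.0))
side stripe (np.float64(56.5), np.float32(159.0), np.float32(25.0)) mark (np.float64(323.8), np.float32(156.0), np.float32(89.0))
```

View pics/side10c.png

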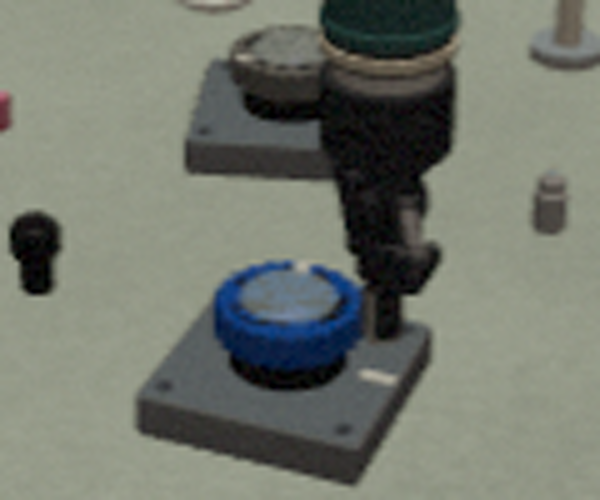

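The stripe is at 416.5° unwrapped, so the first passing of the mark is done. The target is 683.7°, leaving 267°. The contacts so far fit a circle of R≈57 mm about (0.507,-0.157) in robot coordinates, so I'll re-plan with that.

```bash
python3 -c "
import plan;from plan import *
s=P(328)
plan.C=np.array([.507,-.157]);plan.Rf=lambda t:.0547
print(rows(328,start=s))
for t in range(378,700,50): print(t%360,rows(t))"
```

```text
[(0.68, 0.94), (1.59, 1.22), (2.54, 1.34), (3.49, 1.29), (4.42, 1.07)]
18 [(0.88, -0.37), (1.68, -0.89), (2.37, -1.54), (2.95, -2.3), (3.38, -3.15)]
68 [(0.28, -0.91), (0.39, -1.86), (0.35, -2.81), (0.13, -3.74), (-0.24, -4.62)]
118 [(-0.52, -0.8), (-1.17, -1.5), (-1.93, -2.07), (-2.78, -2.5), (-3.69, -2.78)]
168 [(-0.95, -0.12), (-1.9, -0.07), (-2.83, 0.15), (-3.71, 0.52), (-4.5, 1.04)]
218 [(-0.7, 0.65), (-1.27, 1.41), (-1.7, 2.26), (-1.98, 3.17), (-2.1, 4.12)]
268 [(0.05, 0.95), (0.26, 1.88), (0.64, 2.76), (1.16, 3.56), (1.81, 4.26)]
318 [(0.76, 0.57), (1.61, 1.01), (2.52, 1.29), (3.47, 1.4), (4.42, 1.35)]
```

```bash
python3 -m creep '[{"grip":0,"dp":[0,0.68,0.94],"rotation":[0,0,0]},{"grip":0,"dp":[0,1.59,1.22],"rotation":[0,0,0]},{"grip":0,"dp":[0,2.54,1.34],"rotation":[0,0,0]},{"grip":0,"dp":[0,3.49,1.29],"rotation":[0,0,0]},{"grip":0,"dp":[0,4.42,1.07],"rotation":[0,0,0]}]' 20;python3 look.py 11
```

```text
time: 11.88
tool_pos: [0.5604, -0.139, 0.0341]
tcp_rot: [-0.001, 1.568, -0.0]
wrist_force: [3.6, -0.9, -1.5]
width: -0.0
top stripe (np.float64(73.1), np.float32(116.0), np.float32(43.0)) mark (np.float64(64.1), np.float32(116.0), np.float32(42.0))
side stripe (np.float64(78.7), np.float32(159.0), np.float32(27.0)) mark (np.float64(323.7), np.float32(156.0), np.float32(88.0))
```

```bash
python3 -c "
import plan;from plan import *
plan.C=np.array([.507,-.157]);plan.Rf=lambda t:.0547
s=P(378)
plan.C=np.array([.506,-.157]);plan.Rf=lambda t:.0535
print(plan.rows(378,start=s))
plan.Rf=lambda t:.0540
for t in range(428,700,50): print(t%360,plan.rows(t))"
```

```text
[(0.82, -0.58), (1.6, -1.09), (2.29, -1.72), (2.85, -2.47), (3.27, -3.3)]
68 [(0.28, -0.9), (0.39, -1.83), (0.34, -2.77), (0.13, -3.69), (-0.24, -4.56)]
118 [(-0.51, -0.79), (-1.15, -1.48), (-1.91, -2.04), (-2.75, -2.47), (-3.65, -2.75)]
168 [(-0.93, -0.11), (-1.87, -0.07), (-2.79, 0.15), (-3.66, 0.51), (-4.45, 1.03)]
218 [(-0.69, 0.64), (-1.25, 1.39), (-1.68, 2.23), (-1.96, 3.13), (-2.07, 4.07)]
268 [(0.05, 0.94), (0.26, 1.86), (0.63, 2.72), (1.14, 3.51), (1.78, 4.2)]
318 [(0.75, 0.57), (1.59, 0.99), (2.49, 1.27), (3.42, 1.38), (4.36, 1.33)]
```

```bash
python3 -m creep '[{"grip":0,"dp":[0,0.82,-0.58],"rotation":[0,0,0]},{"grip":0,"dp":[0,1.6,-1.09],"rotation":[0,0,0]},{"grip":0,"dp":[0,2.29,-1.72],"rotation":[0,0,0]},{"grip":0,"dp":[0,2.85,-2.47],"rotation":[0,0,0]},{"grip":0,"dp":[0,3.27,-3.3],"rotation":[0,0,0]}]' 20;python3 look.py 12
```

```text
time: 12.4
tool_pos: [0.5291, -0.1026, 0.0346]
tcp_rot: [0.006, 1.564, 0.003]
wrist_force: [7.9, 15.7, -0.1]
width: -0.001
top stripe (np.float64(184.0), np.float32(93.0), np.float32(54.0)) mark (np.float64(323.2), np.float32(156.0), np.float32(74.0))
side stripe (np.float64(148.5), np.float32(155.0), np.float32(25.0)) mark (np.float64(323.7), np.float32(155.0), np.float32(88.0))
```

View pics/side12c.png

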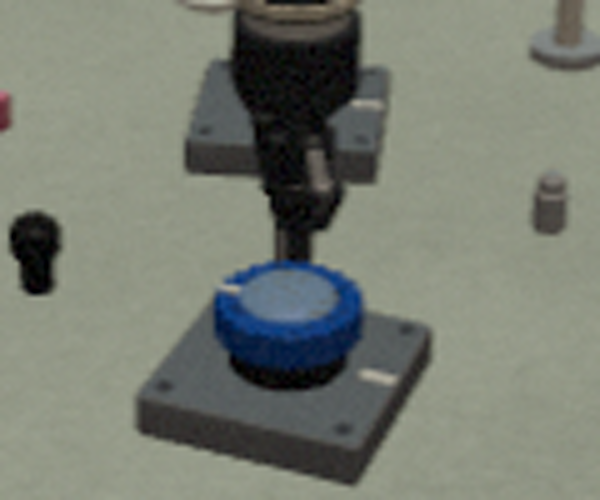

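The stripe is at 508.5°, leaving 175°. I'll ease the press, which reached 17 N, and roll along the +Y side.

```bash
python3 -m creep '[{"grip":0,"dp":[0,0.3,-0.6],"rotation":[0,0,0]},{"grip":0,"dp":[0,0.6,-1.2],"rotation":[0,0,0]},{"grip":0,"dp":[0,0.6,-1.9],"rotation":[0,0,0]},{"grip":0,"dp":[0,0.6,-2.6],"rotation":[0,0,0]},{"grip":0,"dp":[0,0.6,-3.3],"rotation":[0,0,0]}]' 20;python3 look.py 13
```

```text
time: 12.92
tool_pos: [0.4919, -0.1004, 0.0337]
tcp_rot: [-0.001, 1.571, 0.001]
wrist_force: [0.6, 0.7, -1.2]
width: 0.003
top stripe (np.float64(325.4), np.float32(91.0), np.float32(47.0)) mark (np.float64(332.8), np.float32(87.0), np.float32(66.0))
side stripe (np.float64(186.4), np.float32(152.0), np.float32(25.0)) mark (np.float64(323.8), np.float32(156.0), np.float32(88.0))
```

```bash
python3 -m creep '[{"grip":0,"dp":[0,-0.55,-0.8],"rotation":[0,0,0]},{"grip":0,"dp":[0,-1.03,-1.64],"rotation":[0,0,0]},{"grip":0,"dp":[0,-1.61,-2.38],"rotation":[0,0,0]},{"grip":0,"dp":[0,-2.31,-3.0],"rotation":[0,0,0]},{"grip":0,"dp":[0,-3.11,-3.5],"rotation":[0,0,0]}]' 20;python3 look.py 14
```

```text
time: 13.43
tool_pos: [0.4556, -0.1319, 0.033]
tcp_rot: [0.001, 1.575, 0.001]
wrist_force: [-2.7, 1.6, 1.2]
width: -0.002
top stripe (np.float64(271.1), np.float32(70.0), np.float32(45.0)) mark (np.float64(229.2), np.float32(119.0), np.float32(43.0))
side stripe (np.float64(251.8), np.float32(162.0), np.float32(26.0)) mark (np.float64(323.7), np.float32(157.0), np.float32(89.0))
```

```bash
python3 -m creep '[{"grip":0,"dp":[0,-0.89,-0.32],"rotation":[0,0,0]},{"grip":0,"dp":[0,-1.8,-0.51],"rotation":[0,0,0]},{"grip":0,"dp":[0,-2.73,-0.54],"rotation":[0,0,0]},{"grip":0,"dp":[0,-3.65,-0.41],"rotation":[0,0,0]}]' 20;python3 look.py 15
```

```text
time: 13.87
tool_pos: [0.452, -0.1692, 0.0331]
tcp_rot: [0.0, 1.575, 0.001]
wrist_force: [-6.8, 0.0, 3.3]
width: 0.001
top stripe (np.float64(88.3), np.float32(121.0), np.float32(49.0)) mark (np.float64(84.0), np.float32(83.0), np.float32(46.0))
side stripe (np.float64(295.9), np.float32(153.0), np.float32(26.0)) mark (np.float64(323.6), np.float32(157.0), np.float32(88.0))
```

View pics/side15c.png

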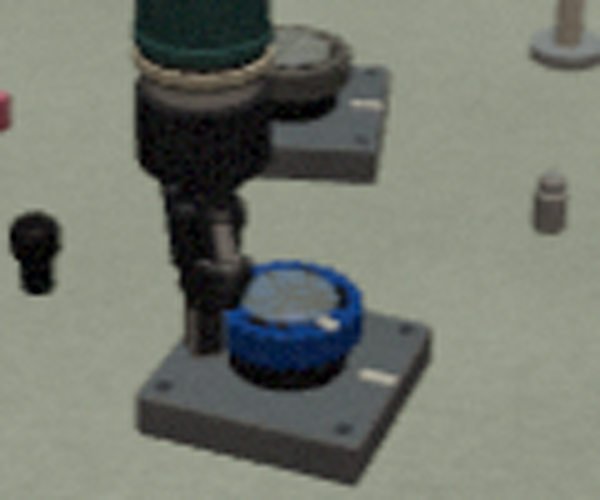

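The stripe is at (336,214) in side, about 28° short of the mark. Small steps from here.

```bash
python3 -m creep '[{"grip":0,"dp":[0,-0.54,0.15],"rotation":[0,0,0]},{"grip":0,"dp":[0,-1.06,0.36],"rotation":[0,0,0]},{"grip":0,"dp":[0,-1.06,0.36],"rotation":[0,0,0]}]' 20;python3 look.py 16
```

```text
time: 14.22
tool_pos: [0.4557, -0.1814, 0.0332]
tcp_rot: [-0.002, 1.575, -0.001]
wrist_force: [-7.0, -6.0, 1.7]
width: -0.002
top stripe (np.float64(78.7), np.float32(106.0), np.float32(45.0)) mark (np.float64(53.8), np.float32(76.0), np.float32(56.0))
side stripe (np.float64(308.8), np.float32(151.0), np.float32(27.0)) mark (np.float64(323.7), np.float32(157.0), np.float32(89.0))
```

```bash
python3 -m creep '[{"grip":0,"dp":[0,-0.33,0.16],"rotation":[0,0,0]},{"grip":0,"dp":[0,-0.65,0.34],"rotation":[0,0,0]},{"grip":0,"dp":[0,-0.65,0.34],"rotation":[0,0,0]}]' 20;python3 look.py 17
```

```text
time: 14.57
tool_pos: [0.4594, -0.188, 0.0332]
tcp_rot: [-0.002, 1.575, -0.001]
wrist_force: [-7.1, -5.0, 0.4]
width: 0.003
top stripe (np.float64(27.0), np.float32(77.0), np.float32(43.0)) mark (np.float64(173.1), np.float32(77.0), np.float32(63.0))
side stripe (np.float64(318.7), np.float32(151.0), np.float32(27.0)) mark (np.float64(323.7), np.float32(157.0), np.float32(89.0))
```

About 5° is left. I'll retract and check from the top camera.

```bash
python3 -m creep '[{"grip":0,"dp":[0,-1,-1.5],"rotation":[0,0,0]},{"grip":0,"dp":[0,-2.5,-2.5],"rotation":[0,0,0]},{"grip":0,"dp":[-2,-5.5,-2.5],"rotation":[0,0,0]},{"grip":0,"dp":[-5,-8.5,-2],"rotation":[0,0,0]},{"grip":0,"dp":[-7,-11.5,-1.5],"rotation":[0,0,0]}]' 20;python3 look.py 18
```

```text
time: 15.08
tool_pos: [0.4468, -0.3034, 0.1057]
tcp_rot: [-0.002, 1.568, -0.002]
wrist_force: [1.4, -1.4, -0.1]
width: -0.0
top stripe (np.float64(318.8), np.float32(170.0), np.float32(56.0)) mark (np.float64(323.8), np.float32(157.0), np.float32(76.0))
side stripe (np.float64(318.7), np.float32(153.0), np.float32(26.0)) mark (np.float64(323.8), np.float32(158.0), np.float32(89.0))
```

View pics/top18c.png

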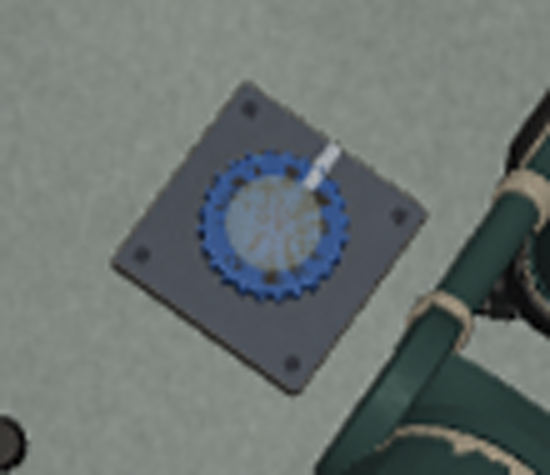

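View pics/side18c.png

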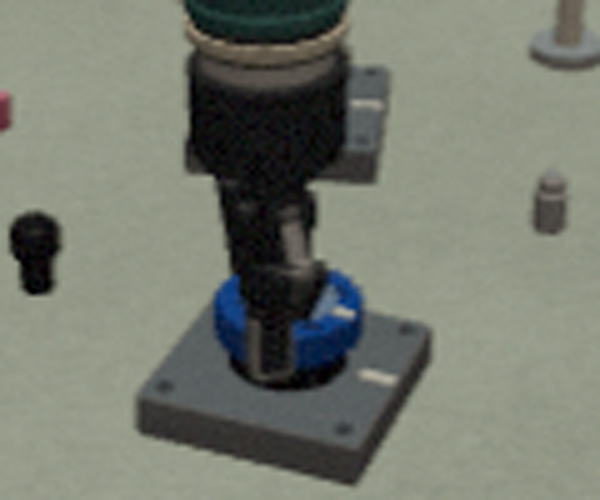

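The top picture shows the stripe at about (343.5,184.5) and the mark at about (345.5,181), nearly aligned with the stripe a few degrees short. I'll measure the offset more carefully before the last nudge.

```bash
cat > fine.py <<'E'
from m import *
from scipy.optimize import least_squares
def run(ps,fitring=True):
    # joint photometric-ish: subpixel centroids of white blobs and ring ellipse in top
    p=ps.astype(float)
    def cent(P,n='top',rad=4.5,thr=.35):
        uv=proj(n,P)[0]
        for _ in range(4):
            Y,X=np.mgrid[:400,:640];m=np.hypot(X-uv[0],Y-uv[1])<rad
            w=p.min(2);b=np.percentile(w[m],30);ww=np.where(m,np.clip(w-b-thr*(w[m].max()-b),0,None),0)
            uv=np.array([(ww*X).sum(),(ww*Y).sum()])/ww.sum()
        return uv
    return cent
if __name__=='__main__':
    p,d=bot.read_camera('top');np.save('pics/last_top.npy',p)
    e,ax,_=meas(p);Cr=atz('top',*e,.072)
    # base top-face outline
    hsv=cv2.cvtColor(p,cv2.COLOR_RGB2HSV).astype(int)
    Y,X=np.mgrid[:400,:640]
    m=((p.astype(int).max(2)<100)&(np.hypot(X-334,Y-197)<36)).astype(np.uint8)
    m=cv2.morphologyEx(m,cv2.MORPH_CLOSE,np.ones((9,9),np.uint8))
    c=max(cv2.findContours(m,cv2.RETR_EXTERNAL,cv2.CHAIN_APPROX_NONE)[0],key=cv2.contourArea)
    W=np.array([atz('top',*q[0],.03)[:2] for q in c],np.float32)
    r=cv2.minAreaRect(W*1000);print('base rect',r)
    cen=run(p)
    for C in (Cr[:2],np.array(r[0])/1000):
        a=np.radians(-37);mk=cen([C[0]+.057*np.cos(a),C[1]+.057*np.sin(a),.03],rad=4)
        b=np.radians(-40);
        Mw=atz('top',*mk,.03)[:2]-C
        print('C',C.round(4),'mark',mk.round(2),np.degrees(np.arctan2(Mw[1],Mw[0])).round(2),np.hypot(*Mw).round(4))
E
python3 fine.py; python3 - <<'E'
import cv2,numpy as np
p=np.load('pics/last_top.npy')
cv2.imwrite('pics/t19.png',cv2.resize(p[165:225,305:365,::-1],None,fx=9.5,fy=9.5,interpolation=cv2.INTER_CUBIC))
# initial image: mark alone, also ring reference
import sys;sys.path.insert(0,'.')
from m import *
p0=cv2.imread('pics/top0.png')[:,:,::-1].copy()
w=p0.astype(float).min(2)
for nm,(u,v) in dict(mark=(345.3,180.8),stripe=(329.2,205)).items():
    Y,X=np.mgrid[:400,:640];m=np.hypot(X-u,Y-v)<4.5;b=np.median(w[m]);ww=np.where(m,np.clip(w-b-25,0,None),0)
    q=(ww*X).sum()/ww.sum(),(ww*Y).sum()/ww.sum();z=.03 if nm=='mark' else .072
    P=atz('top',*q,z);print(nm,np.round(q,2),P.round(4))
E
```

```text
base rect ((492.0084228515625, -169.5235595703125), (179.49710083007812, 141.5499725341797), 53.06948471069336)
C [ 0.5045 -0.1553] mark [344.76 181.49] -36.66 0.0585
C [ 0.492  -0.1695] mark [354.25 179.36] -37.28 0.0822
mark [345.49 180.49] [ 0.5545 -0.1925  0.03  ]
stripe [329.17 204.51] [ 0.4755 -0.1393  0.072 ]
```

View pics/t19.png

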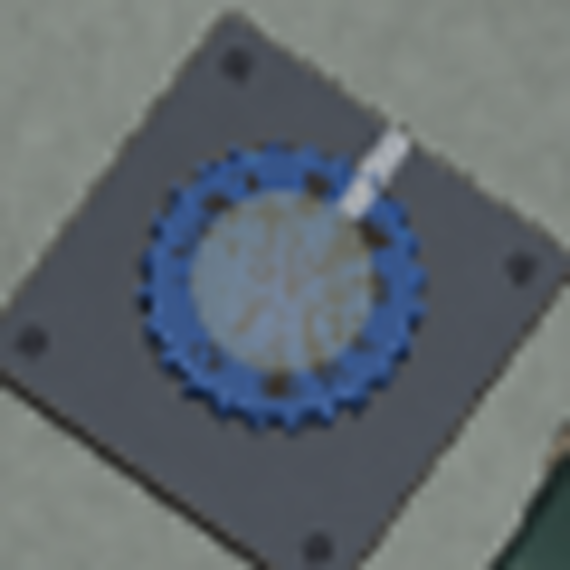

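```bash
python3 - <<'E'
from m import *
p=np.load('pics/last_top.npy');w=255-p.astype(float).mean(2)
Y,X=np.mgrid[:400,:640];S=[]
for x,y in((237,65),(520,268),(317,548),(33,342)):
    u,v=305+(x+.5)/9.5-.5,165+(y+.5)/9.5-.5
    for _ in range(3):
        m=np.hypot(X-u,Y-v)<3;b=np.median(w[m]);ww=np.where(m,np.clip(w-b-3,0,None),0);u,v=(ww*X).sum()/ww.sum(),(ww*Y).sum()/ww.sum()
    S.append(atz('top',u,v,.03)[:2]);
S=np.array(S);c=S.mean(0);print(S.round(4),c.round(4))
for a,b in((0,1),(3,2)): pass
m1=(S[0]+S[1])/2-(S[2]+S[3])/2;m2=(S[0]+S[3])/2-(S[1]+S[2])/2
print('x dir from screws',np.degrees(np.arctan2(m1[1],m1[0])),np.degrees(np.arctan2(m2[1],m2[0]))-90)
import subprocess
# gradient line fit of base edges
C=np.array([.5041,-.1553]);g=cv2.GaussianBlur(p.astype(np.float32).mean(2),(0,0),.7)
for k in range(4):
    a0=np.radians(-37+90*k);n=np.array([np.cos(a0),np.sin(a0)]);t=np.array([-n[1],n[0]]);pts=[]
    for s in np.linspace(-.058,.058,60):
        if k in(0,2) and abs(s)<0 : continue
        r=np.arange(.060,.080,.0003)
        uv=proj('top',np.c_[C+r[:,None]*n+s*t,np.full(len(r),.03)]).astype(np.float32)
        f=cv2.remap(g,uv[:,0][None],uv[:,1][None],cv2.INTER_CUBIC)[0];d=np.gradient(f);i=d.argmax();
        pts.append((s,r[i]))
    pts=np.array(pts);A=np.polyfit(*pts.T,1)
    for _ in range(5):
        res=pts[:,1]-np.polyval(A,pts[:,0]);ok=abs(res)<.0015;A=np.polyfit(*pts[ok].T,1)
    print(k,'r',A[1].round(4),'normal angle',(-37+np.degrees(-np.arctan(A[0]))).round(2),ok.sum())
E
```

```text
[[ 0.5839 -0.1446]
 [ 0.5155 -0.2335]
 [ 0.4271 -0.1658]
 [ 0.4953 -0.077 ]] [ 0.5055 -0.1552]
x dir from screws -37.404686712945725 -37.53007161450544
0 r 0.071 normal angle -37.03 48
1 r 0.071 normal angle -37.3 57
2 r 0.072 normal angle -37.45 59
3 r 0.0701 normal angle -37.52 58
```

Screws and base edges put the base's x direction at about 322.6°. The stripe is at about 318.3–318.8°, so about 4.3° remains, roughly 3.3 mm of rim. I'll go back in for a final small nudge.

```bash
python3 -m creep '[{"grip":0,"dp":[2,3,-0.5],"rotation":[0,0,0]},{"grip":0,"dp":[5,6,-1],"rotation":[0,0,0]},{"grip":0,"dp":[7,8.5,-1],"rotation":[0,0,0]},{"grip":0,"dp":[7,10.3,-0.2],"rotation":[0,0,0]},{"grip":0,"dp":[7,10.5,0],"rotation":[0,0,0]}]' 20
python3 -m creep '[{"grip":0,"dp":[0,0.4,0.6],"rotation":[0,0,0]},{"grip":0,"dp":[0,0.6,0.9],"rotation":[0,0,0]},{"grip":0,"dp":[0,0.8,1.2],"rotation":[0,0,0]},{"grip":0,"dp":[0,0.8,1.2],"rotation":[0,0,0]}]' 20;python3 look.py 20
```

```text
time: 15.65
tool_pos: [0.4433, -0.1917, 0.0306]
tcp_rot: [0.001, 1.576, 0.005]
wrist_force: [-0.2, 0.4, 0.2]
width: -0.003
time: 15.98
tool_pos: [0.4591, -0.1887, 0.0345]
tcp_rot: [-0.001, 1.57, -0.001]
wrist_force: [0.0, 0.0, -0.0]
width: -0.0
top stripe (np.float64(23.1), np.float32(77.0), np.float32(44.0)) mark (np.float64(3.3), np.float32(79.0), np.float32(63.0))
side stripe (np.float64(318.7), np.float32(153.0), np.float32(26.0)) mark (np.float64(323.7), np.float32(157.0), np.float32(89.0))
```

```bash
python3 -m creep '[{"grip":0,"dp":[0,0.14,0.2],"rotation":[0,0,0]},{"grip":0,"dp":[0,0.14,0.2],"rotation":[0,0,0]}]' 20;python3 look.py 21
python3 -m creep '[{"grip":0,"dp":[0,-0.15,0.1],"rotation":[0,0,0]},{"grip":0,"dp":[0,-0.29,0.19],"rotation":[0,0,0]},{"grip":0,"dp":[0,-0.29,0.19],"rotation":[0,0,0]}]' 20;python3 look.py 21
```

```text
time: 16.25
tool_pos: [0.4591, -0.1876, 0.034]
tcp_rot: [-0.002, 1.573, -0.001]
wrist_force: [-4.5, -3.4, 2.7]
width: 0.0
top stripe (np.float64(82.0), np.float32(75.0), np.float32(43.0)) mark (np.float64(165.9), np.float32(77.0), np.float32(63.0))
side stripe (np.float64(318.6), np.float32(152.0), np.float32(27.0)) mark (np.float64(323.7), np.float32(157.0), np.float32(89.0))
time: 16.6
tool_pos: [0.4609, -0.1903, 0.0339]
tcp_rot: [-0.001, 1.573, -0.001]
wrist_force: [-5.5, -3.2, 2.9]
width: 0.0
top stripe (np.float64(195.7), np.float32(80.0), np.float32(44.0)) mark (np.float64(181.8), np.float32(77.0), np.float32(63.0))
side stripe (np.float64(322.4), np.float32(160.0), np.float32(27.0)) mark (np.float64(323.7), np.float32(159.0), np.float32(89.0))
```

```bash
python3 -m creep '[{"grip":0,"dp":[0,-0.04,0.03],"rotation":[0,0,0]},{"grip":0,"dp":[0,-0.04,0.03],"rotation":[0,0,0]}]' 20;python3 look.py 22
python3 -m creep '[{"grip":0,"dp":[0,-1,-1.5],"rotation":[0,0,0]},{"grip":0,"dp":[0,-2.5,-2.5],"rotation":[0,0,0]},{"grip":0,"dp":[-2,-5.5,-2.5],"rotation":[0,0,0]},{"grip":0,"dp":[-5,-8.5,-2],"rotation":[0,0,0]},{"grip":0,"dp":[-7,-11.5,-1.5],"rotation":[0,0,0]}]' 20
python3 -m creep '[{"grip":0,"dp":[-3,0,0],"rotation":[0,0,0]},{"grip":0,"dp":[-6,0,0],"rotation":[0,0,0]},{"grip":0,"dp":[-9,-1,0],"rotation":[0,0,0]},{"grip":0,"dp":[-9,-1,0],"rotation":[0,0,0]}]' 20
python3 look.py 23; python3 - <<'E'
from m import *
p,d=bot.read_camera('top');cv2.imwrite('pics/top24.png',p[:,:,::-1]);cv2.imwrite('pics/t24.png',cv2.resize(p[165:225,305:365,::-1],None,fx=9.5,fy=9.5,interpolation=cv2.INTER_CUBIC))
for C in((.5041,-.1553),(.505,-.1553)):print(stripe(p,C,.0355,.072,.003)[0],stripe(p,C,.057,.03,.006)[0])
E
```

```text
time: 16.87
tool_pos: [0.4611, -0.1905, 0.0339]
tcp_rot: [-0.001, 1.573, -0.0]
wrist_force: [-4.3, -1.3, 4.1]
width: 0.001
top stripe (np.float64(18.8), np.float32(73.0), np.float32(43.0)) mark (np.float64(180.4), np.float32(77.0), np.float32(63.0))
side stripe (np.float64(322.3), np.float32(161.0), np.float32(27.0)) mark (np.float64(323.7), np.float32(157.0), np.float32(89.0))
time: 17.38
tool_pos: [0.4471, -0.3058, 0.1053]
tcp_rot: [0.0, 1.57, -0.0]
wrist_force: [0.8, -1.0, 0.1]
width: -0.0
time: 17.72
tool_pos: [0.4511, -0.3192, 0.2016]
tcp_rot: [-0.006, 1.56, -0.008]
wrist_force: [0.7, -1.1, 0.2]
width: 0.001
top stripe (np.float64(323.1), np.float32(171.0), np.float32(56.0)) mark (np.float64(323.6), np.float32(158.0), np.float32(77.0))
side stripe (np.float64(322.1), np.float32(162.0), np.float32(26.0)) mark (np.float64(323.7), np.float32(157.0), np.float32(89.0))
323.0724426588964 323.58767782941305
322.09078249678345 322.9422550382706
```

View pics/t24.png

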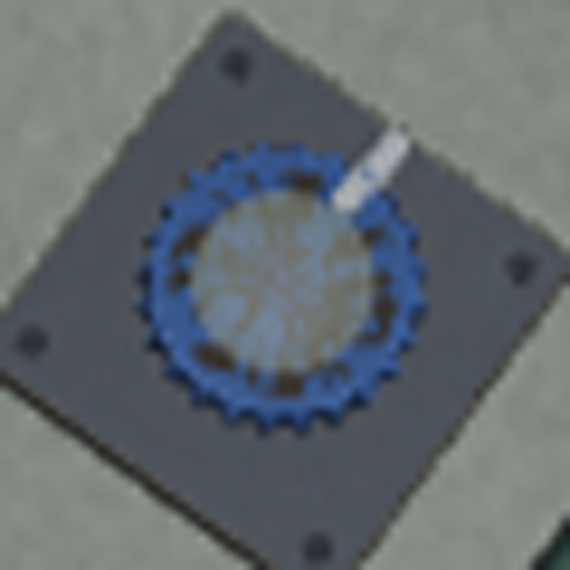

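View pics/top24.png

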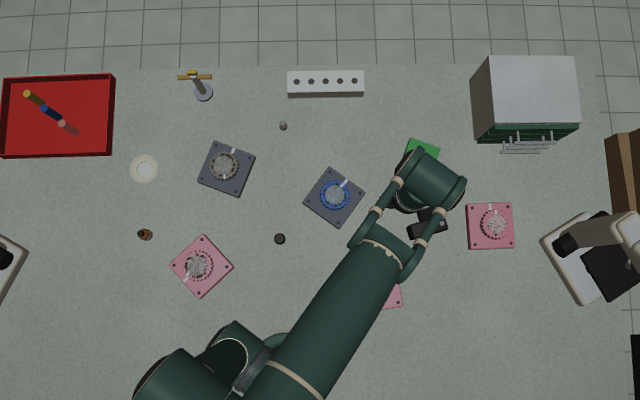

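View pics/side23c.png

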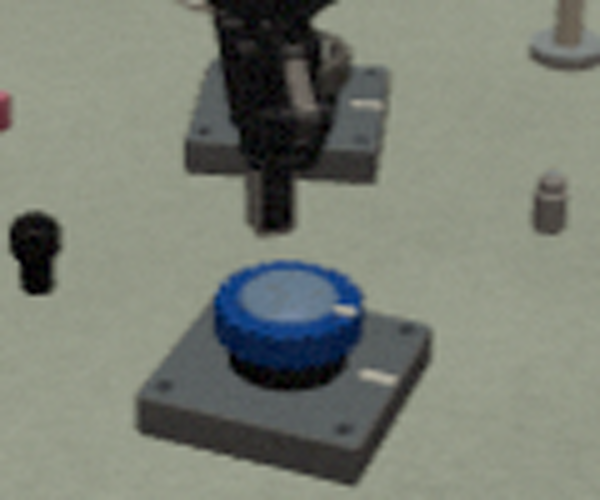

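The stripe and mark are in line at about (343.5,184.5) and (345.5,181) in top. The lamp unit, grey ring and bystanders appear unmoved, and the arm is clear. I'll hand in now.

```bash
python3 -c "
from workcell import bot
print(bot.finish_job())"
```

```text
the job is handed in; nothing more can be done
None
```

I turned the blue ring anticlockwise by about 532°. Its stripe passed the mark once and stopped in line with it the second time. I did this by rolling the closed fingertips around the knurled rim, then made one small final nudge and handed in at about 17.9 s with the arm clear.

**Alignment:** the top camera put the stripe 0.5–0.9° short of the mark, depending on where I took the ring's centre. The side camera put it 1.6° short. The base's screws and edges give a mark direction about 1° lower (322.6°), so the cameras' readings of the stripe (322.1–323.1°) fall within about 0.5° of it.

**Other things on the bench:**
- The blue unit's mark read 323.6–323.8° in the side camera throughout, so the unit did not noticeably move.
- The grey ring and most of the bystanders looked unchanged in the last top picture. I judged that by eye rather than measuring, and the arm partly hid the slide box and camera.

**Problems along the way:**
- The fingertips sat about 33 mm higher than the stated tool geometry implied. My first approach passed above the ring without touching it, and I corrected the height from the camera depth.
- The finger slipped on part of the rim twice.
- Contact forces read after each move reached at most about 18 N.

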